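Close the clamp on the filler pump's feed tube

ROBOT

A 6-joint arm with a two-finger parallel gripper is mounted at the origin on the work surface. World frame = base frame: x ahead of the robot, y to its left, z up, the work surface at z = 0. Lengths are in m, angles in degrees, forces in N, time in s.
With the tool pointing down it reaches from about 0.4 to 0.825 m from the base axis. Payload 7 kg.
Tool frame: the origin (TCP) lies midway between the tips of the shut fingers; the grasp point (between the pads) lies 19 mm behind it; z points along the fingers, y is the direction in which the jaws open and shut (so a half turn about z gives the same grasp; the last joint's range is limited). The gripper opens to 88 mm and grips with 3 to 60 N. Pads are 19 mm wide; open, the fingers measure 130 mm over their backs; the gripper's body (78 mm by 193 mm) begins 47 mm behind the grasp point.
Start: joints at [86.522, 20.546, 0.682, 0, -70.136, -16.507], TCP at [0.231, 0.634, 0.203] pointing down, gripper open.
Joint ranges: [-176.03, 176.03], [-82.01, 121.73], [-58.28, 71.71], [-173.87, 95.51], [-174.79, -0.11], [-173.66, 173.66]. Speed limits (degrees/s): [136.94, 136.94, 172.46, 180, 180, 180].

INTERFACE

Orientations are given as a 3x3 rotation matrix whose columns are the frame's x, y, z axes.
In Python, from rig import robot gives the robot as it stands. Calls block until the motion is done:
- robot.goto(position, orientation): joint-space move of the TCP to a pose.
- robot.servo_line(position, ori=None, speed=0.15): straight line of the TCP; ori=None keeps the orientation; speed is the mean speed in m/s.
- robot.movej(angles): joint-space move.
- robot.move_gripper(opening): opening from 0.0 (shut) to 1.0 (fully open); the grip force is fixed at half the most; returns when the fingers have stopped.
- robot.dwell(seconds).
- robot.ik(position, orientation): joint angles nearest the present ones, or None.
- robot.grab_frame(name): name is "scene" or "top" or "wrist"; returns (picture, depth): 400x640x3 uint8, red, green, blue; 400x640 float32, m along the optical axis (not along the pixel's ray), 0 where there is no reading.
- robot.camera_info(name): a dict with "vfov" (degrees; the focal length in pixels is half the picture's height over the tangent of half this angle, whatever the lens; pixels are square), "cx", "cy" (the principal point, pixels), "view" (4x4, takes a point from world to camera coordinates); the wrist camera has in their place "T_tool_cam" (4x4, takes a point from camera to tool coordinates, whose origin is the TCP and whose axes are the flange's). Camera axes: x right, y down, z forward; pixel columns grow to the right and rows downward; lengths in m; the calibration is good to about 2 mm. A picture is of the moment at which its call begins: read the wrist's pose just before it. camera_info takes no time and is no camera call.
A pose or a line that the arm cannot do raises robot.Unreachable and nothing moves.
- robot.job_done(): hands the job in, once; it reports no verdict.
Readings, each from a call of its own:
- robot.read_t(): time.
- robot.read_qpos(): joint angles.
- robot.read_qvel(): joint speeds.
- robot.read_effort(): joint torques, N m.
- robot.read_position(): TCP position.
- robot.read_tcp_rot(): TCP orientation.
- robot.read_force(): force on the tool from outside, world axes, zero at the start.
- robot.read_ft_torque(): the same for the moment, N m.
- robot.read_grip_width(): opening from 0.0 (shut) to 1.0 (fully open).
Only numpy, scipy, OpenCV 4.12 (cv2) and the standard library are available. Lean on these libraries where they do the work, as an engineer would, in place of code of your own. Each camera call takes 0.05 s, during which the arm holds its last target. There are 200 camera calls.

TASK

A loose flanged feed tube stands on the filler pump's upright port. Swing the open half of the hinged clamp ring round the two flanges until it meets its rubber pad, then swing the hooked cam lever round behind the ring's pin and tighten it by feel, to a firm push of about 12 N at the lever's knob, so that the ring stays shut when you let go; pushing much harder than that crushes the pad. Leave the tube standing square on its port and the other things on the bench where they are.

Things in the scene. Friction and masses are not known exactly. Their poses are not given: they have to be found in the camera images.
- clamp: Fixed filler pump, steel block 170 x 130 x 55 mm, motor at its +x; upright port with a 64 mm flange, ringed by the clamp 88 to 108 mm above the bench. Origin on the bench under the port's axis, z up. The ring's +x half is fixed; the other half (jaw) swings level on an upright hinge at the +y side, opening to -x. At the -y side both end in lugs; the cam lever pivots on the fixed one.
- port (a point): Centre of the top face of the port's flange, 96 mm above the bench, 58 mm from the jaw's hinge and 98 mm from the lever's pivot.
- tube: Loose steel feed tube standing on the port: 64 mm flange, 6 mm thick, at its foot; tube 48 mm across; 61 mm tall; about 0.4 kg. Origin at the centre of its underside. It starts 3 to 7 mm off the port's axis towards the open side; the ring, 70 mm across inside, pushes it home as it shuts, its top lip passing 2.5 mm over the flange.
- jaw_hinge (a point): Point on the jaw's upright hinge axis, 100 mm above the bench.
- jaw_knob (a point): The jaw's knob: upright steel post 14 mm across on an arm outside the jaw, top 164 mm above the bench. This point is on its axis, 155 mm above the bench, 124 mm from the hinge axis. Push or pinch it above 112 mm; only the tube (83 mm away when shut), the jaw's pin and the lever rise higher nearby.
- jaw (a joint): Jaw angle: 0 fully shut, grows as it opens (clockwise from above). Stays where left (1 N at its knob moves it). It meets the rubber pad between 0.02 and 0.1; where differs each time and cannot be seen. The pad is stiff, over 20 N per mm at the knob. Push it on with 5 to 10 N and let go: it stays on the pad, its pin within the hook's reach.
- jaw_pin: Upright pin 10 mm across on the jaw's end lug, top 127 mm above the bench; the hook pulls on it. This origin is on the jaw's hinge axis at bench height; the pin stands 155 mm from it and, with the jaw on the pad, 39 to 50 mm from the lever's pivot, towards the clamp's -x.
- lever_pivot (a point): Point on the upright pivot axis of the cam lever, on the fixed lug, 115 mm above the bench.
- lever_knob (a point): The lever's knob: upright steel post 14 mm across at the lever's end, from 122 to 168 mm above the bench. This point is on its axis, 155 mm above the bench, 80 mm from the pivot. Push or pinch it above 130 mm.
- lever (a joint): Lever angle: 0 swung away, grows clockwise (from above) as it closes, stop at 2.4. Stays where left (2 N at its knob moves it). The hook meets the pin from 0.9 on and draws it in 13 mm per rad. It bites between 1.15 and 2.0, depending on the pad; then the push at the knob rises about 6 N per 0.1 rad. 8 N is barely enough, 12 N right, 17 N too much. Locks by friction, keeping over half its pull.
- cam: The hook of the cam lever: a spiral steel finger 7 mm thick, 111 to 123 mm above the bench, 41 to 68 mm from the pivot. Its origin lies on the pivot axis at bench height.
- loaf: Long loaf 200 x 100 x 75 mm. Origin under its centre. Leave alone.
- boule: Round loaf 150 mm across, 80 mm tall. Origin under its centre. Leave alone.
- mug: White mug 80 mm across, 85 mm tall. Origin under its centre. Leave alone.
- jar: Glass jar 72 mm across, 90 mm tall. Origin under its centre. Leave alone.
- scraper: Dough scraper lying flat, 95 x 110 x 18 mm. Leave alone.
- spare_seal: Black rubber ring 60 mm across, 6 mm thick, lying by the pump. Leave alone.
- blank_cap: Steel blanking cap 64 mm across, 18 mm tall, lying by the pump. Leave alone.
Things that resemble listed ones, but are neither listed nor needed, are in the scene too. Leave any blue or green look-alike of the tube alone.

How it is judged (in metres and radians):
On the way, in this order (a step that is already met when the one before it is completed fails the run):
1. the jaw is swung shut on its pad while the lever is still swung away (value of joint jaw below 0.13 rad and value of joint lever below 0.8 rad), for 0.1 s.
2. the hook pulls on the jaw's pin (contact force between cam and jaw_pin above 14 N), for 0.2 s.
At the end, for the whole second after the job is handed in: The jaw is shut (angle below 0.10), the hook holds its pin with more than 14 N by itself and the lever is at rest, and the tube stands upright within 6 mm of the port's axis and seated on its flange (contact force between cam and jaw_pin above 14 N and value of joint jaw below 0.1 rad and velocity of joint lever between -0.05 and 0.05 rad/s and distance between tube and port below 0.006 m and angle between tube's own z axis and vertical below 0.06 rad); the robot touches nothing.
It fails at once if the cam is overtightened: the hook pulls on the pin with more than 50 N (contact force between cam and jaw_pin above 50 N).
It fails at once if the jaw is rammed on: the pad is squeezed with more than 75 N (contact force between pad and jaw above 75 N).
It fails at once if one of the other things on the bench is moved more than 30 mm (distance of any of loaf, boule, mug, jar, scraper, spare_seal, blank_cap from where it was at the start of the episode above 0.03 m).
It also fails if it takes over 67 s, if anything falls off the work surface, if the arm or the gripper's body presses on something with over 40 N, if the wrist force passes 120 N, or if a joint passes its speed limit or range.

## Working session

There is one attempt and no reset: what is moved stays moved. The work goes in short steps, each a Python script; the robot and the scene stay as the last script left them, time stands still between calls to the robot, and variables do not carry over. Pictures are saved under pics/ and viewed, about 8 in all and at most 12, crops included, and the job is handed in when it is done.

```bash
mkdir -p pics; ls; cat > h.py <<'E'
import numpy as np, cv2
from rig import robot
def save(n,f,crop=None,s=1):
    p=cv2.cvtColor(f[0],cv2.COLOR_RGB2BGR)
    if crop: x0,y0,x1,y1=crop; p=p[y0:y1,x0:x1]
    cv2.imwrite('pics/'+n,cv2.resize(p,None,fx=s,fy=s,interpolation=cv2.INTER_CUBIC))
def deproj(name,u,v,d=None,z=None):
    c=robot.camera_info(name); f=200/np.tan(np.radians(c['vfov']/2))
    r=np.array([(u-c['cx'])/f,(v-c['cy'])/f,1.]); T=np.linalg.inv(np.array(c['view']))
    o=T[:3,3]; w=T[:3,:3]@r
    if z is not None: d=(z-o[2])/w[2]
    return o+w*d
E
python3 - <<'E'
from h import *
for n in('scene','top'):
    f=robot.grab_frame(n); save(n+'0.png',f); np.savez('f_'+n,p=f[0],d=f[1])
    c=robot.camera_info(n);print(n,c['vfov'],np.round(c['view'],3).tolist())
print(robot.read_t(),robot.camera_info('wrist'),robot.read_tcp_rot(),robot.read_force())
E
```

```text
pics
scene 45.02954719855182 [[0.346, 0.938, 0.002, -0.217], [0.811, -0.298, -0.504, -0.404], [-0.472, 0.176, -0.864, 1.527], [0.0, 0.0, 0.0, 1.0]]
top 42.33131415319384 [[-0.001, -1.0, 0.001, -0.016], [-0.99, 0.001, -0.139, 0.573], [0.139, -0.001, -0.99, 1.429], [0.0, 0.0, 0.0, 1.0]]
0.1 {'vfov': 69.96687815065314, 'cx': 323.6485283374611, 'cy': 200.5344102893902, 'T_tool_cam': array([[-3.13306422e-04, -9.62742568e-01, -2.70419397e-01,
         7.32937642e-02],
       [ 9.99999948e-01, -3.20791224e-04, -1.65189297e-05,
         6.11056603e-04],
       [-7.08446926e-05, -2.70419388e-01,  9.62742619e-01,
        -1.81959203e-01],
       [ 0.00000000e+00,  0.00000000e+00,  0.00000000e+00,
         1.00000000e+00]])} [[ 9.39746169e-01 -3.41872784e-01 -3.70062914e-04]
 [-3.41872944e-01 -9.39744978e-01 -1.50577268e-03]
 [ 1.67017935e-04  1.54155861e-03 -9.99998798e-01]] [-0.2077024   0.27169107  0.00313321]
```

View pics/top0.png

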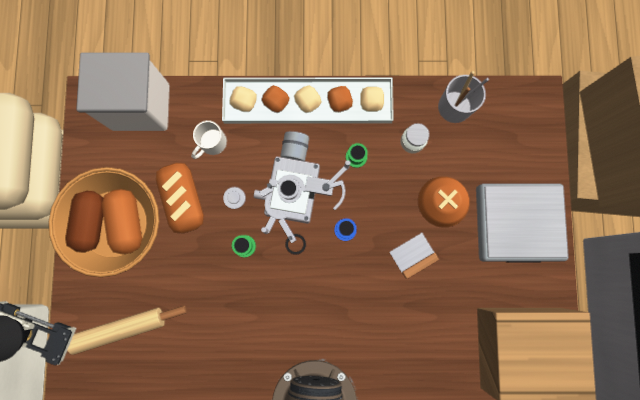

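View pics/scene0.png

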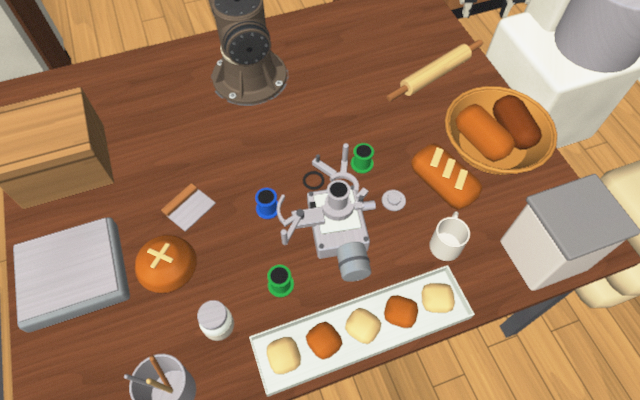

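Top: the pump is at (290,188), with its motor away from the robot. The jaw is open toward the robot and the lever is to the right. I'll enlarge both views.

```bash
python3 - <<'E'
from h import *
for n,c,s in(('top',(235,125,365,260),6),('scene',(255,130,395,280),5.5)):
    a=np.load(f'f_{n}.npz'); p=(a['p'],a['d'])
    im=cv2.cvtColor(p[0],cv2.COLOR_RGB2BGR)
    x0,y0,x1,y1=c; im=cv2.resize(im[y0:y1,x0:x1],None,fx=s,fy=s,interpolation=cv2.INTER_CUBIC)
    im=im[:600] if n=='scene' else im
    for x in range((x0+9)//10*10,x1,10):
        q=int((x-x0+.5)*s); cv2.line(im,(q,0),(q,5),(0,0,255),2); 
        if x%20==0: cv2.putText(im,str(x),(q,18),0,.4,(0,255,255),1)
    for y in range((y0+9)//10*10,y1,10):
        q=int((y-y0+.5)*s); cv2.line(im,(0,q),(5,q),(0,0,255),2)
        if y%20==0:cv2.putText(im,str(y),(8,q),0,.4,(0,255,255),1)
    im=cv2.resize(im,None,fx=min(1,600/im.shape[0]),fy=min(1,600/im.shape[0]))
    cv2.imwrite(f'pics/{n}1.png',im)
E
```

```text
(no output)
```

View pics/top1.png

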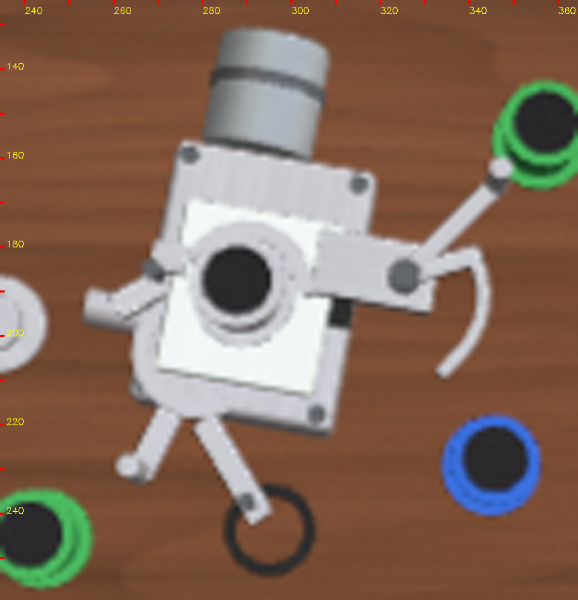

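View pics/scene1.png

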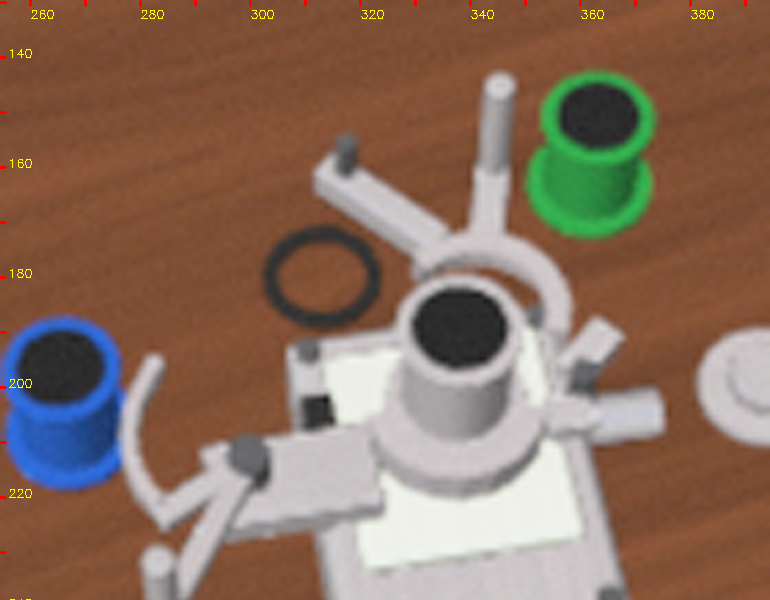

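```bash
python3 - <<'E'
from h import *
def tri(a,b):
    A=[];B=[]
    for n,(u,v) in(('top',a),('scene',b)):
        c=robot.camera_info(n); f=200/np.tan(np.radians(c['vfov']/2));V=np.array(c['view'])
        for k,q in((0,(u-c['cx'])/f),(1,(v-c['cy'])/f)):
            r=V[k]-q*V[2]; A.append(r[:3]);B.append(-r[3])
    return np.linalg.lstsq(np.array(A),np.array(B),rcond=None)[0]
P=dict(hinge=((268.7,185),(360.5,196.8),.118),pivot=((325.1,186.6),(299.8,211),.13),lknob=((347.4,162.3),(283.2,231),.168),
 jknob=((263.1,229.3),(345.2,145.1),.164),pin=((289.8,237.2),(317.4,155.5),.127),tube=((287.8,187.3),(338.2,189.2),.157))
R={}
for k,(a,b,z) in P.items():
    t=tri(a,b); x=deproj('top',*a,z=z); y=deproj('scene',*b,z=z); R[k]=(x+y)[:2]/2
    print(k,t.round(4),x.round(4),y.round(4))
for a,b in(('hinge','jknob'),('hinge','pin'),('pivot','lknob'),('hinge','tube'),('pivot','tube'),('hinge','pivot')): print(a,b,np.linalg.norm(R[a]-R[b]).round(4))
E
```

```text
hinge [0.5939 0.1216 0.1135] [0.5932 0.1211 0.118 ] [0.5962 0.1202 0.118 ]
pivot [ 0.5873 -0.0313  0.1261] [ 0.5867 -0.0311  0.13  ] [ 0.5894 -0.0321  0.13  ]
lknob [ 0.6451 -0.089   0.1681] [ 0.6451 -0.0892  0.168 ] [ 0.6451 -0.0889  0.168 ]
jknob [0.4699 0.1292 0.1625] [0.4699 0.1295 0.164 ] [0.4708 0.1282 0.164 ]
pin [0.4517 0.0625 0.1272] [0.4518 0.0626 0.127 ] [0.4516 0.0625 0.127 ]
tube [0.5804 0.0669 0.1583] [0.5807 0.0671 0.157 ] [0.5797 0.0672 0.157 ]
hinge jknob 0.1246
hinge pin 0.1544
pivot lknob 0.0809
hinge tube 0.0554
pivot tube 0.0991
hinge pivot 0.1524
```

```bash
cat >> h.py <<'E'
H=np.array([.594,.1213]); PV=np.array([.587,-.0315])
def rot(y):
    y=np.array([y[0],y[1],0.])/np.hypot(*y[:2]); z=np.array([0,0,-1.]); return np.c_[np.cross(y,z),y,z]
def pose(c,r,a,s,z,flip=1):
    """tool over a knob at polar (r,a) about c; s=+1 ccw/-1 cw; returns pos, R, tangent"""
    t=s*np.array([-np.sin(a),np.cos(a)]); p=c+r*np.array([np.cos(a),np.sin(a)])
    return np.r_[p,z],rot(flip*t),t
E
python3 - <<'E'
from h import *
d=np.radians
for f in(1,-1):
    for a in(176.4,200,225): 
        q=robot.ik(*pose(H,.124,d(a),1,.13,f)[:2]); print('J',f,a,None if q is None else np.round(q,0))
    for a in(-45,-80,-120,-150,-180):
        q=robot.ik(*pose(PV,.08,d(a),-1,.135,f)[:2]); print('L',f,a,None if q is None else np.round(q,0))
E
```

```text
J 1 176.4 [ 39.   7. -28.   0. -55.  48.]
J 1 200 [ 33.   6. -29.   0. -55.  77.]
J 1 225 [ 26.   8. -26.   0. -55. 109.]
L 1 -45 [  9.  21.  -8.   0. -61.  36.]
L 1 -80 [  8.  18. -13.   0. -59.   2.]
L 1 -120 [ 10.  13. -20.   0. -57. -40.]
L 1 -150 [ 14.  10. -24.   0. -57. -74.]
L 1 -180 [  19.    8.  -26.    0.  -56. -109.]
J -1 176.4 [  39.    7.  -28.    0.  -55. -132.]
J -1 200 [  33.    6.  -29.    0.  -55. -103.]
J -1 225 [ 26.   8. -26.   0. -55. -71.]
L -1 -45 [   9.   21.   -8.    0.  -61. -144.]
L -1 -80 None
L -1 -120 [ 10.  13. -20.   0. -57. 140.]
L -1 -150 [ 14.  10. -24.   0. -57. 106.]
L -1 -180 [ 19.   8. -26.   0. -56.  71.]
```

```bash
python3 - <<'E'
from h import *
d=np.radians; a0=176.4
p,R,t=pose(H,.124,d(a0),1,.25)
robot.move_gripper(.35); robot.goto(p,R); print(robot.read_t())
b=robot.read_force(); np.save('b.npy',b)
p[2]=.13; robot.servo_line(p,R,speed=.1); print('down',robot.read_t(),robot.read_force()-b,robot.read_position())
for k in range(1,8):
    p,R,t=pose(H,.124,d(a0+5.5*k),1,.13); robot.servo_line(p,R,speed=.06)
    F=robot.read_force()-b; print(round(robot.read_t(),2),a0+5.5*k,'push',round(-F[:2]@t,2),F.round(1))
    if -F[:2]@t>5: break
f=robot.grab_frame('top'); save('top2.png',f,(235,125,365,260),4.4)
E
```

```text
3.1833
down 4.5333 [-1.08525538  0.05802304  0.75812109] [0.47063593 0.12933082 0.13058027]
4.88 181.9 push -0.38 [-0.  -0.4  0.1]
5.23 187.4 push -0.62 [-1.4 -0.8  0.2]
5.58 192.9 push -0.4 [-1.  -0.6 -0. ]
5.93 198.4 push 1.33 [-1.7  0.8 -0.2]
6.28 203.9 push -0.05 [-0.9 -0.5 -0. ]
6.63 209.4 push 1.07 [-1.4  0.5 -0.1]
6.98 214.9 push -0.02 [-0.5 -0.3  1.1]
```

View pics/top2.png

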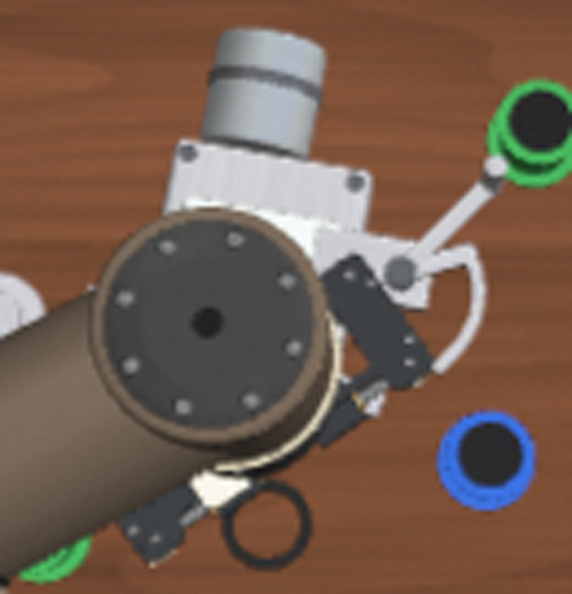

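```bash
cat >> h.py <<'E'
def push(t,b,n=5):
    v=[]
    for _ in range(n): robot.dwell(.02); v.append(-(robot.read_force()-b)[:2]@t)
    return np.mean(v)
E
python3 - <<'E'
from h import *
d=np.radians; b=np.load('b.npy'); a=214.9; st=.4
while a<240:
    a+=st; p,R,t=pose(H,.124,d(a),1,.13); robot.servo_line(p,R,speed=.03); f=push(t,b)
    print(round(robot.read_t(),2),round(a,2),round(f,2))
    if f>2.7: st=.1
    if f>7: break
np.save('a.npy',a)
E
```

```text
7.37 215.3 1.34
7.7 215.7 1.42
8.03 216.1 1.11
8.37 216.5 0.79
8.7 216.9 0.5
9.03 217.3 0.73
9.37 217.7 1.25
9.7 218.1 1.08
10.03 218.5 0.95
10.37 218.9 1.05
10.7 219.3 0.84
11.03 219.7 1.18
11.37 220.1 1.04
11.7 220.5 0.76
12.03 220.9 1.26
12.37 221.3 1.04
12.7 221.7 1.09
13.03 222.1 0.81
13.37 222.5 1.1
13.7 222.9 1.12
14.03 223.3 1.08
14.37 223.7 1.08
14.7 224.1 1.46
15.03 224.5 1.34
15.37 224.9 0.74
15.7 225.3 1.13
16.03 225.7 0.6
16.37 226.1 1.31
16.7 226.5 1.15
17.03 226.9 1.76
17.37 227.3 0.88
17.7 227.7 1.85
18.03 228.1 2.43
18.37 228.5 2.55
18.7 228.9 4.91
19.03 229.0 6.02
19.37 229.1 7.17
```

```bash
python3 - <<'E'
from h import *
d=np.radians; b=np.load('b.npy'); a=float(np.load('a.npy'))
p,R,t=pose(H,.124,d(a-3.6),1,.13); robot.servo_line(p,R,speed=.05); print(push(t,b))
p[2]=.24; robot.servo_line(p,R,speed=.15)
p,R,t=pose(PV,.08,d(-45),-1,.26); robot.goto(p,R); print(robot.read_t())
f=robot.grab_frame('scene'); save('scene3.png',f,(255,130,395,240),5.4)
f=robot.grab_frame('top'); save('top3.png',f,(235,125,365,260),4.4)
E
```

```text
1.0471255795231977
21.8167
```

View pics/scene3.png

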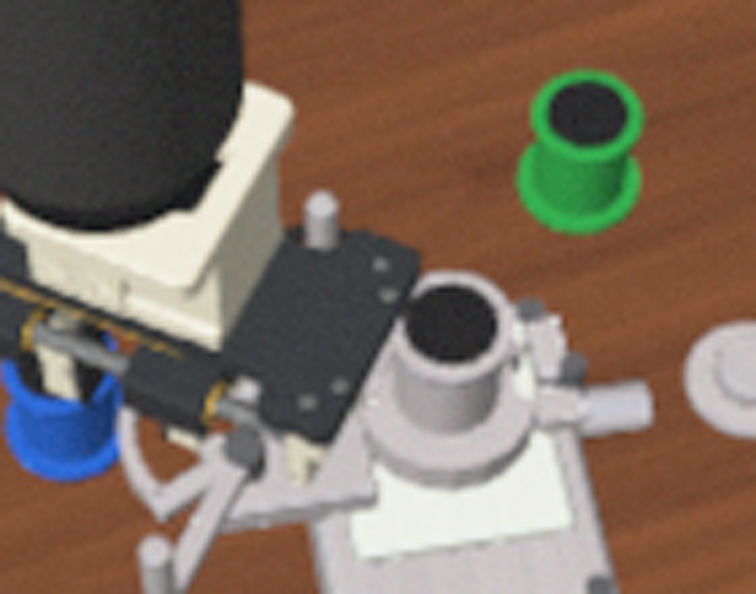

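View pics/top3.png

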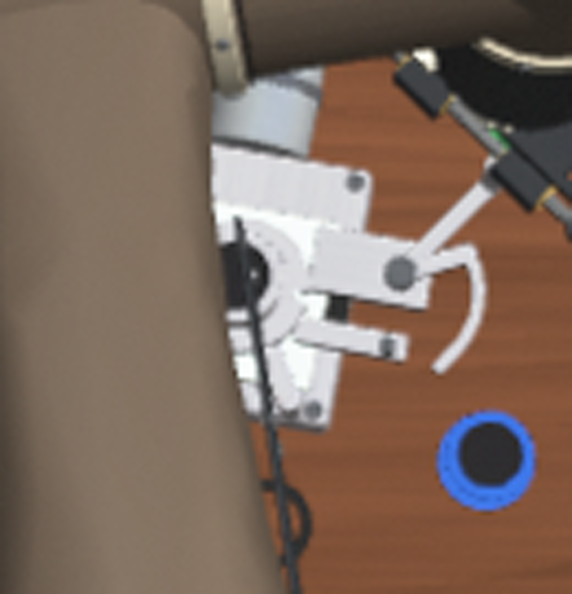

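```bash
python3 - <<'E'
from h import *
d=np.radians; a=d(-45)
p,R,t=pose(PV,.08,a,-1,.26); robot.dwell(.1); b=np.mean([robot.read_force() for _ in range(3)],0); np.save('b2.npy',b)
p[2]=.137; robot.servo_line(p,R,speed=.12); print('down',robot.read_t(),(robot.read_force()-b).round(2))
th=0; st=.12; sp=.08
while th<2.45:
    th+=st; p,R,t=pose(PV,.08,a-th,-1,.137); robot.servo_line(p,R,speed=sp); f=push(t,b,5)
    print(round(robot.read_t(),2),round(th,2),round(f,2))
    if th>.9: st=.05; sp=.05
    if f>3.5: st=.03
    if f>7.5 or robot.read_t()>50: break
np.save('th.npy',th)
E
```

```text
down 23.1917 [ 0.17 -0.16  1.13]
23.54 0.12 -0.62
23.89 0.24 0.05
24.24 0.36 0.03
24.59 0.48 0.14
24.94 0.6 -0.06
25.29 0.72 0.42
25.64 0.84 -0.13
25.99 0.96 0.81
26.32 1.01 0.8
26.66 1.06 1.01
26.99 1.11 1.02
27.32 1.16 0.69
27.66 1.21 4.06
27.99 1.24 5.42
28.32 1.27 7.31
28.66 1.3 9.48
```

```bash
python3 - <<'E'
from h import *
f=robot.grab_frame('scene'); g=robot.grab_frame('top')
save('s4.png',f,(255,130,395,240),4);save('t4.png',g,(235,125,365,235),4)
a=cv2.imread('pics/s4.png');b=cv2.imread('pics/t4.png');cv2.imwrite('pics/m4.png',cv2.resize(np.hstack([a,b[:, :]]),None,fx=.74,fy=.74))
b=np.load('b2.npy'); print((robot.read_force()-b).round(2), robot.read_position())
E
```

```text
[ 7.6  -4.52 -4.29] [ 0.54916822 -0.1015348   0.13714149]
```

View pics/m4.png

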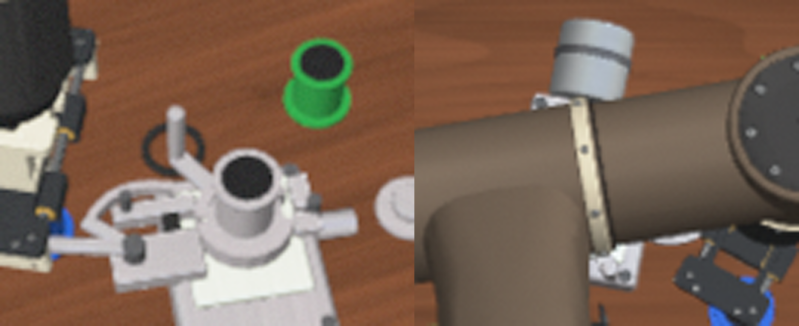

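The lever is at the left and its hook reaches round the pin at (125,200), with the jaw shut. I'll tighten to 12 N.

```bash
python3 - <<'E'
from h import *
a=np.radians(-45); b=np.load('b2.npy'); th=float(np.load('th.npy'))
f=0
while f<11.8 and th<2.4 and robot.read_t()<52:
    th+=.012 if f<10.8 else .007
    p,R,t=pose(PV,.08,a-th,-1,.137); robot.servo_line(p,R,speed=.03); f=push(t,b,8)
    F=robot.read_force()-b; print(round(robot.read_t(),2),round(th,3),round(f,2),F.round(1))
np.save('th.npy',th)
E
```

```text
29.14 1.312 11.02 [ 8.9 -6.2 -6.7]
29.52 1.319 12.34 [10.3 -6.5 -6.8]
```

```bash
python3 - <<'E'
from h import *
a=np.radians(-45); b=np.load('b2.npy'); th=float(np.load('th.npy'))
p,R,t=pose(PV,.08,a-th,-1,.137); print('hold',[round(push(t,b,8),2) for _ in range(2)])
for k in(.02,.04,.06,.1):
    p,R,t=pose(PV,.08,a-th+k,-1,.137); robot.servo_line(p,R,speed=.03); print(k,round(push(t,b,4),2))
p[2]=.26; robot.servo_line(p,R,speed=.15)
robot.goto([.45,-.35,.3],R); print(robot.read_t())
f=robot.grab_frame('scene'); g=robot.grab_frame('top')
save('s5.png',f,(255,130,395,240),5.5);save('t5.png',g,(235,125,365,260),4.4)
E
```

```text
hold [np.float64(11.79), np.float64(12.14)]
0.02 6.94
0.04 2.07
0.06 0.75
0.1 0.73
33.0833
```

View pics/s5.png

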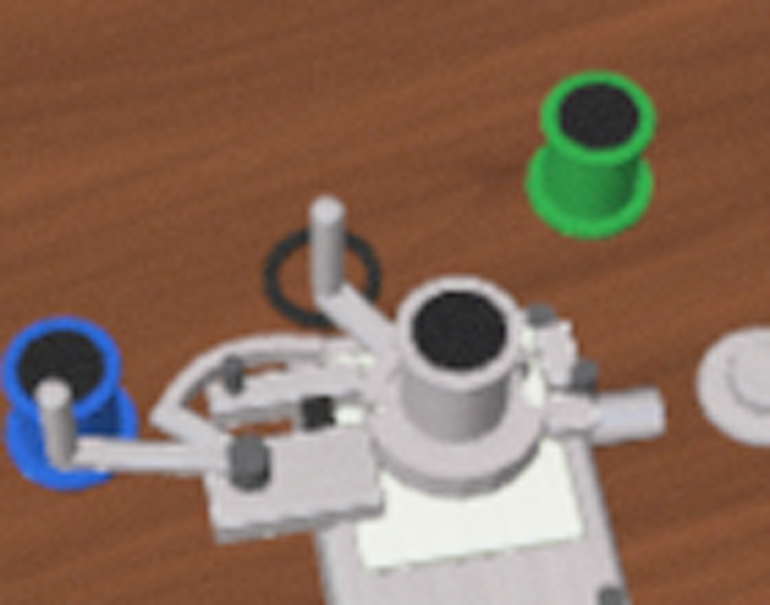

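View pics/t5.png

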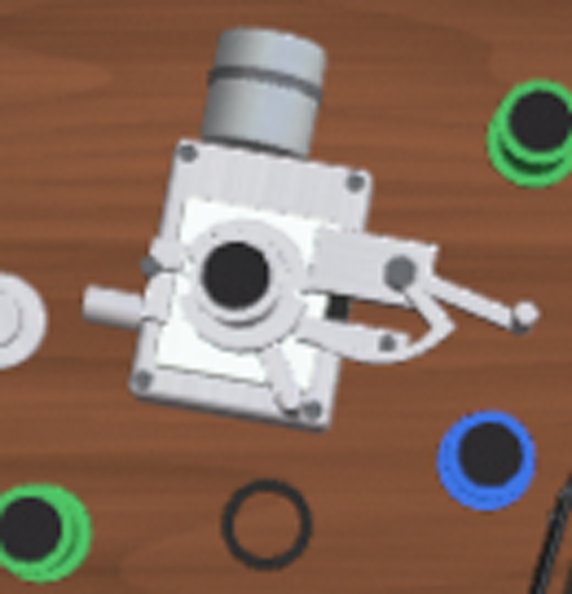

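The ring looks shut with the hook on the pin. The tube moved very little, so I'll check its centring with a close wrist view. There's plenty of time left.

```bash
python3 - <<'E'
from h import *
R=rot((0,-1)); robot.goto([.53,.066,.215],R); robot.dwell(.2)
p=robot.read_position();Q=robot.read_tcp_rot(); f=robot.grab_frame('wrist'); print(robot.read_t())
np.savez('w',p=f[0],d=f[1],pos=p,Q=Q)
c=robot.camera_info('wrist'); T=np.eye(4);T[:3,:3]=Q;T[:3,3]=p; T=T@c['T_tool_cam']; fl=200/np.tan(np.radians(c['vfov']/2))
# mark projected hinge/pivot/expected port
def pj(x): q=np.linalg.inv(T)@np.r_[x,1]; return q[0]/q[2]*fl+c['cx'],q[1]/q[2]*fl+c['cy']
print([np.round(pj(x),1) for x in([.585,.066,.157],[.585,.066,.108],[.594,.1213,.115],[.587,-.0315,.127])])
save('w6.png',f,(170,30,490,270),2.5)
E
```

```text
35.025
[array([321.8, 143.2]), array([322.1, 139.4]), array([264.4, 130.4]), array([427.4, 138.3])]
```

View pics/w6.png

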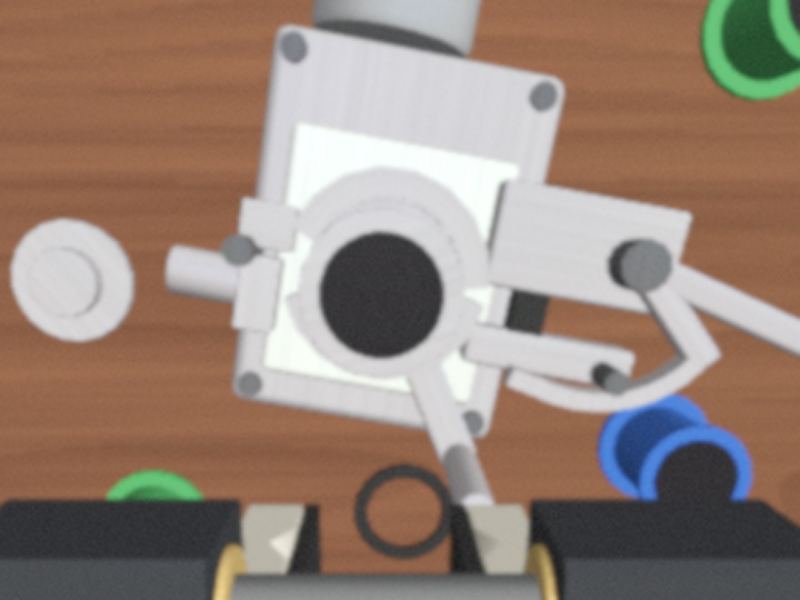

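```bash
python3 - <<'E'
from h import *
from scipy.optimize import least_squares
w=np.load('w.npz'); c=robot.camera_info('wrist'); T=np.eye(4);T[:3,:3]=w['Q'];T[:3,3]=w['pos'];T=T@c['T_tool_cam'];fl=200/np.tan(np.radians(c['vfov']/2))
def dp(x,y,z):
    u,v=170+x/2.5-.5,30+y/2.5-.5; r=T[:3,:3]@np.array([(u-c['cx'])/fl,(v-c['cy'])/fl,1]); return (T[:3,3]+r*(z-T[2,3])/r[2])[:2]
def fit(P):
    s=least_squares(lambda k:np.hypot(*(P-k[:2]).T)-k[2],[.585,.066,.04]); return s.x.round(4),(s.fun*1e3).round(1)
A=np.array([dp(x,y,.108) for x,y in((320,203),(350,178),(388,167),(430,177),(465,205),(484,245))]); print('fixed half',fit(A))
# dark hole
g=cv2.cvtColor(w['p'],cv2.COLOR_RGB2GRAY); m=(g<60).astype(np.uint8); n,l,s,ce=cv2.connectedComponentsWithStats(m)
k=l[147,322]; print('hole px',ce[k],s[k]); u,v=ce[k]; print('tube',dp((u-170+.5)*2.5,(v-30+.5)*2.5,.157))
print('hinge',dp(238,249,.1135),'pivot',dp(641,264,.127),'pin',dp(602,374,.127))
# edges on fixed half by radial gradient of the wrist image along rays
u0,v0=np.array([322.,140.]); 
pts=[]
for a in np.radians(np.arange(-165,-20,5)):
    r=np.arange(35,52,.5); x=u0+r*np.cos(a); y=v0+r*np.sin(a)
    q=cv2.remap(cv2.GaussianBlur(g,(3,3),0),x.astype('f4')[None],y.astype('f4')[None],1)[0].astype(float); i=np.argmax(np.gradient(q)); pts.append(((x[i]-170+.5)*2.5,(y[i]-30+.5)*2.5))
B=np.array([dp(x,y,.108) for x,y in pts]); s=least_squares(lambda k:np.hypot(*(B-k[:2]).T)-k[2],[.585,.066,.04],loss='soft_l1',f_scale=.0005);print('edge fit',s.x,np.round((np.hypot(*(B-s.x[:2]).T)-s.x[2])*1e3,1))
E
```

```text
fixed half (array([0.5879, 0.062 , 0.037 ]), array([-0.1,  0. ,  0.4, -0.2, -0.2,  0.2]))
hole px [322.14963054 148.08928571] [ 300  125   46   47 1624]
tube [0.58098764 0.06571496]
hinge [0.59513951 0.12121793] pivot [ 0.58986443 -0.02986286] pin [ 0.54860123 -0.01877655]
edge fit [0.58330893 0.06455591 0.041613  ] [ 3.3 -1.7 -0.9 -0.1  2.1  0.1 -0.6  0.2 -0.  -0.2  0.   0.3  0.1 -0.
  0.3  0.1  0.  -0.5  0.3  0.2 -0.3 -0.3  0.1  0.1 -0.4 -0.3 -0.3  0.2
  7.4]
```

Measured against the ring's circle, the port is at about (0.583, 0.065) and the tube at (0.581, 0.066). That puts the tube about 3 mm off, within the 6 mm limit, so I'll hand in.

```bash
python3 - <<'E'
from rig import robot
p=robot.read_position(); robot.servo_line([p[0],p[1],p[2]+.06],speed=.1); robot.dwell(.3); print(robot.read_t(),robot.read_force()); robot.job_done()
E
```

```text
36.075 [-0.41728991  0.47334567 -0.93537504]
the job is handed in; nothing more can be done
```

The ring is shut on its pad, the cam lever is tightened, and I handed the job in at 36 s with the arm clear.

- **Jaw:** I pushed the jaw knob up to 7.2 N on the pad with the lever still swung away. It stayed there when I let go.
- **Lever:** I swung the hook round the pin. It bit early, at about 1.1 rad, and I tightened to a steady push of about 12 N at the knob (11.8 and 12.1 N while holding). I then backed off and lifted away. Afterwards the pictures showed the ring still shut and the hook round the pin.
- **Tube:** The wrist camera put it about 3 mm off the port's axis, and it looks upright. The port centre came from a circle fit to the ring's edge. It agrees with the 58 mm hinge distance, but gives about 95 mm to the pivot instead of 98 mm. A rougher hand-picked fit put the tube nearly 8 mm off. I discounted that one because its ring radius and its hinge and pivot distances fit worse.
- **Not measured:** I could not read the hook's pull or the exact jaw angle. I inferred both from the push force and from the pin sitting about 43 mm from the pivot. I saw nothing else on the bench move in the pictures I looked at, but I did not measure it.

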